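# Open the oven supply valve and back it off a quarter turn

### The arm

A 6-joint arm with a two-finger parallel gripper is mounted at the origin on the work surface. World frame = base frame: x ahead of the robot, y to its left, z up, the work surface at z = 0. Lengths are in m, angles in rad, forces in N, time in s.
With the tool pointing down it reaches from about 0.375 to 0.9 m from the base axis. Payload 3.1 kg.
Tool frame: the origin (TCP) lies at the centre of the arm's flange, where the gripper is bolted on; the fingertips stand 182 mm ahead of it and the grasp point (between the pads) lies 164 mm ahead of it; z points along the fingers, y is the line along which they close (so a half turn about z gives the same grasp; the last joint's range is limited). The gripper opens to 87 mm and grips with 3 to 60 N. Pads are 19 mm wide; open, the fingers measure 117 mm over their backs; the gripper's body (75 mm by 190 mm) begins 51 mm behind the grasp point.
Start: joints at [0.975, 0.527, 1.433, -0, 1.181, -0.178], TCP at [0.254, 0.571, 0.405] pointing down, gripper open.
Joint ranges: [-3.08, 3.08], [-0.75, 2.2], [0.22, 2.44], [-1.43, 4.57], [0, 2.65], [-2.85, 2.85]. Speed limits (rad/s): [2.79, 2.79, 3.14, 3.14, 3.14, 3.14].

### API

Orientations are given as a unit quaternion [x, y, z, w].
In Python, from rig import * gives the robot as it stands.
- The arm moves only by the tool move_arm, never from a script. Its argument "commands" is a list that holds one entry, the list of rows, each a list of 6 numbers: the shift along the tool's x, y, z in units of 40 mm (1.0 is 40 mm), then the turn, a rotation vector about the tool's x, y, z in rad. A call has 1 to 12 rows; each row is the pose to reach, as a shift and turn from the pose commanded when the call began, along the tool's axes at that moment; what a row does not reach only later rows make up. A row lasts 1/8 s, in which the tool goes at most 62.5 mm and 10.7 degrees, less where a joint would pass 70% of its speed; a pose out of reach is approached as far as the arm can. A call with a gripper value outside its range is refused whole. "claw" is the closure, from -1 (fully open) to 1 (shut), so that 0 is half open, set as the call begins (left out, the last holds). The fingers move at their own pace and stop on an object; "squeeze" is the grip in N (left out, the last holds). Time passes only in rows, so rows that repeat a pose let the fingers close. It gives the time, the measured TCP pose, the force, the opening and the grip force at its end, in the units of the state.
- get_obs(): the state, without advancing time (a new reading comes with each control period).
- camera(name): name is "side" or "top" or "wrist"; returns a dict with "pixels" (400x640x3 uint8, blue, green, red), "range_z" (400x640 float32, m along the optical axis (not along the pixel's ray), 0 where there is no reading), "camera_matrix" (3x3 intrinsics, pixels), "extrinsics" (4x4, takes a point from world to camera coordinates). Camera axes: x right, y up, looking along -z (the intrinsics and any distortion apply to the point x, -y, -z); pixel columns grow to the right and rows downward; lengths in m; the calibration is good to about 2 mm. A picture is of the moment at which its call begins.
- hand_in(): hands the job in; it is judged then, once.
The state is a dict: "time": time; "q": joint angles; "joint_velocities": joint speeds; "joint_torque": joint torques, N m; "position": TCP position; "tool_rot": TCP orientation; "ft_force": force on the tool from outside, world axes, zero at the start; "moment": the same for the moment, N m; "grip_width": finger opening in m; "grip_force": force on a finger pad.
Only numpy, scipy, OpenCV 4.12 (cv2) and the standard library are available. Lean on these libraries where they do the work, as an engineer would, in place of code of your own. Each camera call takes 0.05 s, during which the arm holds its last target. There are 200 camera calls.

### The job

Open the oven's supply valve all the way: wind the handwheel anticlockwise by its revolving handle, letting your hand rise with the stem, until you feel it come up firmly against its end stop, without forcing it. Then turn it back a quarter turn so that it cannot seize, let go and leave the wheel there. Be gentle: do not haul up or press down on the handle, do not strain the wheel's rubber hub against the stop, and leave the jar, lid and spoon alone.

Things in the scene. Friction and masses are not known exactly. Their poses are not given: they have to be found in the camera images.
- valve: Brass valve on a steel pipe, fixed to the worktop by two round flanges. Origin: on the worktop right under the wheel's upright axis; z up. Pipe along its y at z = 55 mm, 280 mm over the flanges; brass up to 126 mm. Turning anticlockwise opens it. It starts 1.4 to 2 turns short of its open end stop, a hard stop at a height not known exactly, to be felt.
- wheel: Dark steel handwheel on the stem. Origin: on its axis at the rim's mid-height, 150 to 170 mm above the worktop; its x axis points level at the handle. Rim: 14 mm round bar on a 60 mm radius; hub nut up to 17 mm above the origin. Wheel and stem rise 8 mm per turn anticlockwise (seen from above), sink as much turned back; it stays where left. Turning takes about 4 N at the handle.
- nut (a point): Centre of the round steel nut (17 mm across) on the stem's end, on the axis, 13.5 mm above the wheel's origin. It turns with the stem; its x axis lies along the wheel's when nothing strains. Wheel and stem are joined by a rubber bush in the hub that twists 0.1 rad per 17 N of push along the rim at the handle, springs back, and is torn by a twist over 0.2 rad (33 N).
- handle_mid (a point): Centre (half-way up) of the upright black revolving handle on the rim: 25 mm across, 50 mm tall, 60 mm off the wheel's axis, 36 mm above the wheel's origin; its foot and top are 25 mm away. It spins freely on its own pin, so a hand need not turn with the wheel, and is sprung along the pin: it gives 1 mm up or down per 4 N and must not be forced more than 5 mm.
- jar_mid (a point): Bystander: jar with brown spread and a white cap, 68 mm across, 92 mm tall; point half-way up.
- jar_lid: Bystander: white round lid, 72 mm across, 14 mm high, flat on the worktop; origin at its underside.
- spoon: Bystander: steel spoon, 190 mm long, lying on the worktop.

How it is judged:
On the way, in this order (a step that is already met when the one before it is completed fails the run):
1. the wheel has been wound open to its end stop (z of wheel in the frame of valve above 0.16648 m), for 0.05 s.
2. the wheel has been turned back a quarter turn (z of wheel in the frame of valve between 0.164 and 0.1651 m), for 0.2 s.
At the end, for the whole second after the job is handed in: the wheel stands at rest a quarter turn (65 to 115 degrees) back from its open end stop, and the hand has let go of it (all of step 2 and angular speed of wheel below 0.05 rad/s); the robot touches nothing.
It fails at once if the wheel's rubber hub was strained too far: wheel twisted more than 0.2 rad against the stem (about 33 N at the handle) (angle between the x axis of wheel and the x axis of nut, either way round above 0.2 rad).
It fails at once if the handle was hauled up or pressed down along its pin by more than 5 mm (20 N) (z of handle_mid in the frame of wheel above 0.041 m or z of handle_mid in the frame of wheel below 0.031 m).
It fails at once if the jar was disturbed (distance of jar_mid from where it was at the start of the episode above 0.02 m or angle between jar_mid's own z axis and vertical above 0.3 rad).
It fails at once if the lid was disturbed (distance of jar_lid from where it was at the start of the episode above 0.02 m).
It fails at once if the spoon was disturbed (distance of spoon from where it was at the start of the episode above 0.02 m).
It also fails if it takes over 64 s, if anything falls off the work surface, if the arm or the gripper's body presses on something with over 40 N, if the wrist force passes 120 N, or if a joint passes its speed limit or range.

## Working session

There is one attempt and no reset: what is moved stays moved. The work goes in short steps, Python scripts to look and compute and a tool call to move; the robot and the scene stay as the last step left them, time stands still between calls to the robot, and variables do not carry over. Pictures are saved under pics/ and viewed, at most 10 in all, crops included, and the job is handed in when it is done.

Besides the shell and the picture viewer there is one more tool, called after "Call:" by a JSON object that holds its "op" and its "data". move_arm: Moves the arm, as the interface text tells. Its arguments: {"type":"object","properties":{"commands":{"type":"array","items":{"type":"array","items":{"type":"array","items":{"type":"number"}}}},"claw":{"type":"number"},"squeeze":{"type":"number"}},"required":["commands"]}

```bash
mkdir -p pics; ls; python3 - <<'E'
from rig import *
import cv2,numpy as np
o=get_obs();print({k:np.round(v,3).tolist() for k,v in o.items()})
ims=[]
for n in("top","side"):
    c=camera(n);np.savez(f"{n}0.npz",**c);ims.append(c["pixels"])
    print(n,c["camera_matrix"].round(1).tolist(),c["extrinsics"].round(3).tolist())
    cv2.imwrite(f"pics/{n}0.png",c["pixels"])
E
```

```text
pics
{'time': 0.0, 'q': [0.974, 0.528, 1.434, -0.0, 1.181, -0.179], 'joint_velocities': [-0.001, 0.002, -0.001, 0.0, -0.0, -0.001], 'joint_torque': [0.001, -44.004, -17.659, 0.063, 0.058, -0.0], 'position': [0.253, 0.571, 0.404], 'tool_rot': [0.207, 0.978, -0.001, -0.0], 'ft_force': [-0.804, -0.492, 0.017], 'moment': [0.034, -0.007, 0.064], 'grip_force': 0.0, 'grip_width': 0.087}
top [[503.4, 0.0, 312.6], [0.0, 503.4, 199.8], [0.0, 0.0, 1.0]] [[0.023, -1.0, 0.008, 0.017], [0.982, 0.024, 0.185, -0.561], [-0.185, 0.003, 0.983, -0.928], [0.0, 0.0, 0.0, 1.0]]
side [[411.1, 0.0, 327.1], [0.0, 411.1, 196.0], [0.0, 0.0, 1.0]] [[0.787, -0.617, -0.007, -0.42], [0.376, 0.471, 0.798, -0.345], [-0.489, -0.631, 0.603, -0.475], [0.0, 0.0, 0.0, 1.0]]
```

View pics/top0.png

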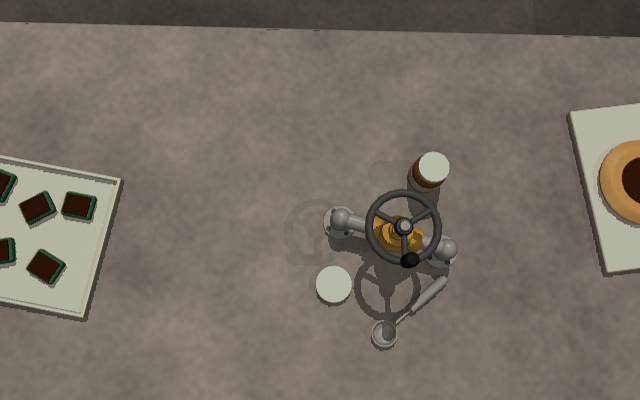

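View pics/side0.png

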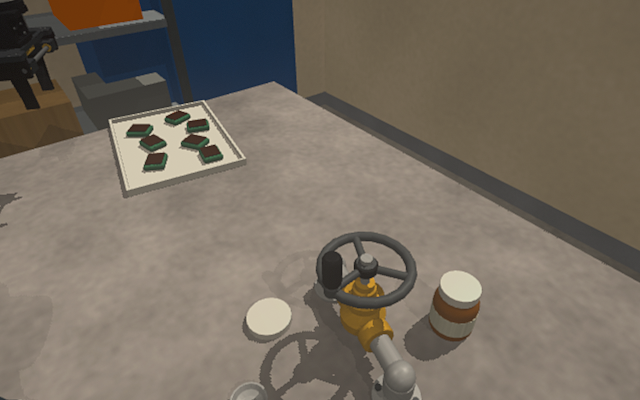

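The top view shows the nut at (404,226), the handle top at about (410,261), the jar at (433,165), the lid at (333,285) and the spoon from (384,333) to (445,282). In the side view the nut is at (367,260) and the handle at (332,270).

```bash
cat > h.py <<'E'
import numpy as np,cv2
def pts(c,mask=None):
    K=c["camera_matrix"];E=c["extrinsics"];d=c["range_z"]
    v,u=np.mgrid[:400,:640]
    p=np.stack([(u-K[0,2])*d/K[0,0],-(v-K[1,2])*d/K[1,1],-d],-1)
    return (p-E[:3,3])@E[:3,:3]
def ray(c,u,v,z):
    K=c["camera_matrix"];E=c["extrinsics"];R=E[:3,:3]
    o=-R.T@E[:3,3];r=R.T@np.array([(u-K[0,2])/K[0,0],-(v-K[1,2])/K[1,1],-1]);return o+r*(z-o[2])/r[2]
E
python3 - <<'E'
from h import *
for n in("top","side"):
    c=dict(np.load(n+"0.npz"));P=pts(c);g=c["pixels"].astype(int);z=P[...,2]
    print(n,"px handle/nut", *[ (P[v,u].round(3)) for u,v in ([(410,258),(404,226),(433,165),(333,285),(384,333),(445,282)] if n=="top" else [(332,255),(332,270),(367,258),(460,285)])])
    near=np.hypot(P[...,0]-.53,P[...,1]+.15)<.25
    m=(z>.14)&(z<.178)&(g.max(-1)<110)&near
    Q=P[m]
    # circle fit
    r=Q
    for _ in range(5):
        A=np.c_[2*r[:,:2],np.ones(len(r))];s=np.linalg.lstsq(A,(r[:,:2]**2).sum(1),rcond=None)[0]
        R=np.sqrt(s[2]+s[0]**2+s[1]**2);d=np.hypot(Q[:,0]-s[0],Q[:,1]-s[1]);r=Q[abs(d-.06)<.012]
    print("rim",s[:2],R,len(r),np.percentile(r[:,2],[5,50,95]))
    h=P[(z>.178)&(z<.25)&(g.max(-1)<60)&near];print("handle",h.mean(0),len(h),np.percentile(h,[5,95],axis=0), "top", h[h[:,2]>h[:,2].max()-.006].mean(0))
E
```

```text
top px handle/nut [ 0.44  -0.126  0.213] [ 0.497 -0.126  0.168] [ 0.625 -0.196  0.094] [ 0.399 -0.014  0.014] [ 0.309 -0.115  0.004] [ 0.41  -0.233  0.017]
rim [ 0.49805471 -0.12560786] 0.05947150225824254 1658 [0.15545459 0.15965395 0.16269796]
handle [ 0.43790137 -0.1267615   0.20877267] 236 [[ 0.42786647 -0.13783824  0.18473425]
 [ 0.4479582  -0.11780885  0.21636897]] top [ 0.43880778 -0.12935357  0.21450807]
side px handle/nut [ 0.44  -0.13   0.215] [ 0.432 -0.141  0.205] [ 0.499 -0.129  0.172] [ 0.626 -0.198  0.091]
rim [ 0.49536254 -0.12997194] 0.05985831421576257 2482 [0.15378536 0.15980401 0.16300731]
handle [ 0.4348005  -0.13645522  0.20198676] 609 [[ 0.42773034 -0.14326151  0.18098552]
 [ 0.44441226 -0.12596439  0.21558562]] top [ 0.43747029 -0.13334409  0.21399818]
```

Call:
{"op": "move_arm", "data": {"commands": [[[-11.33,-14.15,-0.5,0,0,-0.417],[-11.33,-14.15,-0.5,0,0,-0.417],[-11.33,-14.15,-0.5,0,0,-0.417],[-11.33,-14.15,-0.5,0,0,-0.417],[-11.33,-14.15,-0.5,0,0,-0.417],[-11.33,-14.15,-0.5,0,0,-0.417],[-11.33,-14.15,-0.5,0,0,-0.417],[-11.33,-14.15,-0.5,0,0,-0.417],[-11.33,-14.15,-0.5,0,0,-0.417],[-11.33,-14.15,-0.5,0,0,-0.417],[-11.33,-14.15,-0.5,0,0,-0.417],[-11.33,-14.15,-0.5,0,0,-0.417]]], "claw": -0.38, "squeeze": 20}}

```text
time: 1.6
position: [0.4386, -0.1329, 0.4248]
tool_rot: [0.002, 1.0, -0.0, 0.0]
ft_force: [-0.2, 1.1, -0.1]
grip_width: 0.0601
grip_force: 0.0
```

```bash
python3 - <<'E'
from rig import *
from h import *
o=get_obs();print(np.round(o["q"],3),np.round(o["position"],4))
c=camera("wrist");np.savez("wrist0.npz",**c);cv2.imwrite("pics/wrist0.png",c["pixels"])
P=pts(c);z=P[...,2];g=c["pixels"].astype(int)
near=np.hypot(P[...,0]-.438,P[...,1]+.13)<.03
m=near&(z>.18)&(z<.222);h=P[m];print(m.sum(),h[h[:,2]>.208].mean(0) if (h[:,2]>.208).any() else 0,np.percentile(h,[2,98],axis=0))
E
```

```text
[-0.539  0.275  1.81  -0.     1.055 -2.106] [ 0.4386 -0.1329  0.4248]
1720 [ 0.43698328 -0.13110542  0.21363077] [[ 0.42673442 -0.1422165   0.18264421]
 [ 0.44759495 -0.12010411  0.21606237]]
```

View pics/wrist0.png

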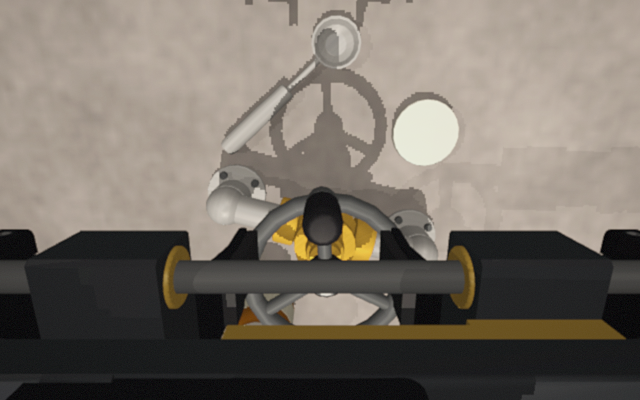

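The wrist view shows the handle at (322,210), centred between the open fingers, with nothing beneath them but the rim.

Call:
{"op": "move_arm", "data": {"commands": [[[0.04,0.05,0.8,0,0,0],[0.04,0.05,1.3,0,0,0],[0.04,0.05,1.64,0,0,0],[0.04,0.05,1.64,0,0,0],[0.04,0.05,1.64,0,0,0]]]}}

```text
time: 2.28
position: [0.4367, -0.1279, 0.3595]
tool_rot: [0.0, 1.0, -0.0, 0.0]
ft_force: [-0.4, -0.1, -0.3]
grip_width: 0.0601
grip_force: 0.0
```

Call:
{"op": "move_arm", "data": {"commands": [[[0,0,0,0,0,0],[0,0,0,0,0,0],[0,0,0,0,0,0],[0,0,0,0,0,0],[0,0,0,0,0,0],[0,0,0,0,0,0]]], "claw": 1, "squeeze": 20}}

```text
time: 3.02
position: [0.4368, -0.1285, 0.3593]
tool_rot: [0.0, 1.0, -0.001, 0.0]
ft_force: [-0.1, -3.3, 0.6]
grip_width: 0.0244
grip_force: 20.0
```

Call:
{"op": "move_arm", "data": {"commands": [[[-0.023,-0.26,-0.006,0,0,0],[-0.09,-0.513,-0.011,0,0,0],[-0.2,-0.75,-0.017,0,0,0],[-0.35,-0.964,-0.022,0,0,0],[-0.536,-1.149,-0.028,0,0,0],[-0.75,-1.3,-0.033,0,0,0],[-0.75,-1.3,-0.033,0,0,0]]]}}

```text
time: 3.9
position: [0.4658, -0.1795, 0.3599]
tool_rot: [0.001, 1.0, 0.002, -0.002]
ft_force: [-2.3, 2.5, 2.0]
grip_width: 0.0243
grip_force: 20.0
```

```bash
python3 - <<'E'
from rig import *
import numpy as np
o=get_obs();print({k:np.round(o[k],4).tolist() for k in("position","ft_force","moment","q","grip_width")})
E
```

```text
{'position': [0.4658, -0.1795, 0.3599], 'ft_force': [-2.2998, 2.5224, 2.0024], 'moment': [0.6225, 0.4189, -0.0351], 'q': [-0.5924, 0.4256, 1.79, 0.0013, 0.9311, -2.1626], 'grip_width': 0.0243}
```

Call:
{"op": "move_arm", "data": {"commands": [[[-0.237,-0.11,-0.012,0,0,0],[-0.49,-0.178,-0.02,0,0,0],[-0.75,-0.201,-0.027,0,0,0],[-1.01,-0.178,-0.032,0,0,0],[-1.263,-0.11,-0.038,0,0,0],[-1.5,0,-0.043,0,0,0],[-1.714,0.15,-0.049,0,0,0],[-1.899,0.335,-0.054,0,0,0],[-2.049,0.549,-0.06,0,0,0],[-2.16,0.786,-0.066,0,0,0],[-2.227,1.039,-0.071,0,0,0],[-2.25,1.3,-0.077,0,0,0]]]}}

```text
time: 5.4
position: [0.5568, -0.1294, 0.3636]
tool_rot: [0.0, 1.0, -0.002, 0.001]
ft_force: [-2.4, -5.9, -0.9]
grip_width: 0.0239
grip_force: 20.0
```

Call:
{"op": "move_arm", "data": {"commands": [[[0.023,0.26,-0.006,0,0,0],[0.09,0.513,-0.011,0,0,0],[0.2,0.75,-0.017,0,0,0],[0.35,0.964,-0.022,0,0,0],[0.536,1.149,-0.028,0,0,0],[0.75,1.3,-0.033,0,0,0],[0.987,1.41,-0.039,0,0,0],[1.24,1.477,-0.044,0,0,0],[1.5,1.5,-0.05,0,0,0],[1.76,1.477,-0.056,0,0,0],[2.013,1.41,-0.061,0,0,0],[2.25,1.3,-0.067,0,0,0]]]}}

```text
time: 6.9
position: [0.4672, -0.0755, 0.3664]
tool_rot: [0.001, 1.0, 0.001, 0.002]
ft_force: [4.3, 3.6, -1.2]
grip_width: 0.0238
grip_force: 20.0
```

Call:
{"op": "move_arm", "data": {"commands": [[[0.214,-0.15,-0.006,0,0,0],[0.399,-0.335,-0.011,0,0,0],[0.549,-0.549,-0.017,0,0,0],[0.66,-0.786,-0.022,0,0,0],[0.727,-1.039,-0.028,0,0,0],[0.75,-1.3,-0.033,0,0,0],[0.727,-1.56,-0.039,0,0,0],[0.66,-1.812,-0.044,0,0,0],[0.549,-2.049,-0.05,0,0,0],[0.4,-2.263,-0.056,0,0,0],[0.214,-2.448,-0.061,0,0,0],[0,-2.6,-0.067,0,0,0]]]}}

```text
time: 8.4
position: [0.4648, -0.1787, 0.3681]
tool_rot: [0.0, 1.0, 0.003, -0.003]
ft_force: [-3.1, 3.4, 2.3]
grip_width: 0.0242
grip_force: 20.0
```

```bash
python3 - <<'E'
from rig import *
from h import *
c=camera("top");P=pts(c);z=P[...,2];g=c["pixels"].astype(int)
near=np.hypot(P[...,0]-.497,P[...,1]+.128)<.075
d=np.hypot(P[...,0]-.497,P[...,1]+.128)
m=(z>.14)&(z<.185)&(abs(d-.06)<.009);r=P[m]
print("rim z",len(r),np.percentile(r[:,2],[5,50,90,95]))
c0=dict(np.load("top0.npz"));P0=pts(c0);d0=np.hypot(P0[...,0]-.497,P0[...,1]+.128);r0=P0[(P0[...,2]>.14)&(P0[...,2]<.185)&(abs(d0-.06)<.009)];print(np.percentile(r0[:,2],[5,50,90,95]))
E
```

```text
rim z 1149 [0.16447134 0.16875495 0.17120825 0.17194772]
[0.15569264 0.15972781 0.16205889 0.16279705]
```

Call:
{"op": "move_arm", "data": {"commands": [[[-0.237,-0.11,-0.012,0,0,0],[-0.49,-0.178,-0.02,0,0,0],[-0.75,-0.201,-0.027,0,0,0],[-1.01,-0.178,-0.032,0,0,0],[-1.263,-0.11,-0.038,0,0,0],[-1.5,0,-0.043,0,0,0],[-1.5,0,-0.043,0,0,0]]]}}

```text
time: 9.32
position: [0.5261, -0.1802, 0.3702]
tool_rot: [-0.0, 1.0, -0.0, -0.001]
ft_force: [-1.6, -2.1, -0.2]
grip_width: 0.024
grip_force: 20.0
```

Call:
{"op": "move_arm", "data": {"commands": [[[-0.163,0.109,-0.004,0,0,0],[-0.311,0.238,-0.008,0,0,0]]]}}

```text
time: 9.57
position: [0.5384, -0.1711, 0.3708]
tool_rot: [0.0, 1.0, -0.001, -0.001]
ft_force: [-3.1, -3.0, -1.2]
grip_width: 0.0238
grip_force: 20.0
```

Call:
{"op": "move_arm", "data": {"commands": [[[-0.137,0.158,-0.0045,0,0,0],[-0.137,0.158,-0.0045,0,0,0]]]}}

```text
time: 9.82
position: [0.5446, -0.164, 0.3711]
tool_rot: [0.0, 1.0, -0.0, 0.0]
ft_force: [-2.3, -3.7, -1.6]
grip_width: 0.0244
grip_force: 20.0
```

Call:
{"op": "move_arm", "data": {"commands": [[[-0.114,0.1755,-0.004,0,0,0],[-0.114,0.1755,-0.004,0,0,0]]]}}

```text
time: 10.07
position: [0.5491, -0.1571, 0.3713]
tool_rot: [0.0, 1.0, -0.0, 0.0]
ft_force: [-1.9, -3.0, -1.5]
grip_width: 0.024
grip_force: 20.0
```

Call:
{"op": "move_arm", "data": {"commands": [[[-0.0885,0.19,-0.004,0,0,0],[-0.0885,0.19,-0.004,0,0,0]]]}}

```text
time: 10.32
position: [0.5526, -0.1496, 0.3715]
tool_rot: [0.0, 1.0, -0.0, 0.0]
ft_force: [-1.2, -2.8, -1.4]
grip_width: 0.0245
grip_force: 20.0
```

Call:
{"op": "move_arm", "data": {"commands": [[[-0.061,0.2,-0.004,0,0,0],[-0.061,0.2,-0.004,0,0,0]]]}}

```text
time: 10.58
position: [0.5551, -0.1417, 0.3717]
tool_rot: [0.0, 1.0, -0.0, 0.0]
ft_force: [-0.9, -3.6, -1.3]
grip_width: 0.0243
grip_force: 20.0
```

Call:
{"op": "move_arm", "data": {"commands": [[[-0.033,0.207,-0.004,0,0,0],[-0.033,0.207,-0.004,0,0,0]]]}}

```text
time: 10.82
position: [0.5564, -0.1334, 0.3719]
tool_rot: [0.0, 1.0, -0.0, 0.0]
ft_force: [-0.8, -3.3, -1.5]
grip_width: 0.0238
grip_force: 20.0
```

Call:
{"op": "move_arm", "data": {"commands": [[[-0.004,0.209,-0.004,0,0,0],[-0.004,0.209,-0.004,0,0,0]]]}}

```text
time: 11.08
position: [0.5566, -0.1251, 0.3721]
tool_rot: [0.0, 1.0, -0.0, 0.001]
ft_force: [-0.1, -2.9, -1.5]
grip_width: 0.0238
grip_force: 20.0
```

Call:
{"op": "move_arm", "data": {"commands": [[[0.0255,0.208,-0.004,0,0,0],[0.0255,0.208,-0.004,0,0,0]]]}}

```text
time: 11.32
position: [0.5557, -0.1168, 0.3723]
tool_rot: [0.0, 1.0, -0.0, 0.001]
ft_force: [-0.6, -3.2, -1.3]
grip_width: 0.0242
grip_force: 20.0
```

Call:
{"op": "move_arm", "data": {"commands": [[[0.054,0.202,-0.004,0,0,0],[0.054,0.202,-0.004,0,0,0]]]}}

```text
time: 11.58
position: [0.5542, -0.1108, 0.3729]
tool_rot: [-0.0, 1.0, -0.004, 0.002]
ft_force: [0.1, -11.1, -3.9]
grip_width: 0.0241
grip_force: 20.0
```

Call:
{"op": "move_arm", "data": {"commands": [[[0.018,0.06,0.01,0,0,0],[0.018,0.06,0.01,0,0,0],[0.018,0.06,0.01,0,0,0]]]}}

```text
time: 11.95
position: [0.5538, -0.1095, 0.3727]
tool_rot: [-0.0, 1.0, -0.004, 0.002]
ft_force: [-0.6, -14.0, -2.9]
grip_width: 0.0241
grip_force: 20.0
```

The stop is felt: the force rose from 3 N to 14 N while the hand had all but stopped. Now I turn it back a quarter turn.

Call:
{"op": "move_arm", "data": {"commands": [[[-0.081,-0.287,0.02,0,0,0],[-0.1035,-0.547,0.026,0,0,0],[-0.081,-0.808,0.031,0,0,0],[-0.013,-1.06,0.037,0,0,0],[0.0975,-1.297,0.042,0,0,0],[0.248,-1.511,0.048,0,0,0],[0.432,-1.696,0.053,0,0,0],[0.6465,-1.846,0.059,0,0,0],[0.8835,-1.957,0.064,0,0,0],[1.097,-2.017,0.07,0,0,0],[1.097,-2.017,0.07,0,0,0],[1.097,-2.017,0.07,0,0,0]]]}}

```text
time: 13.45
position: [0.5082, -0.1869, 0.369]
tool_rot: [0.0, 1.0, -0.0, -0.001]
ft_force: [0.8, 2.1, 2.1]
grip_width: 0.0243
grip_force: 20.0
```

Call:
{"op": "move_arm", "data": {"commands": [[[0,0,0,0,0,0],[0,0,0,0,0,0],[0,0,0,0,0,0],[0,0,0,0,0,0],[0,0,0,0,0,0]]], "claw": -0.1}}

```text
time: 14.08
position: [0.5086, -0.1869, 0.369]
tool_rot: [0.0, 1.0, -0.0, -0.0]
ft_force: [1.0, -0.6, 0.7]
grip_width: 0.0475
grip_force: 0.0
```

Call:
{"op": "move_arm", "data": {"commands": [[[0,0,-0.4,0,0,0],[0,0,-1,0,0,0],[0,0,-2,0,0,0],[0,0,-3,0,0,0],[0,0,-3,0,0,0],[3,0,-3,0,0,0],[3,0,-3,0,0,0],[3,0,-3,0,0,0],[3,0,-3,0,0,0]]]}}

```text
time: 15.2
position: [0.3889, -0.187, 0.4889]
tool_rot: [0.001, 1.0, -0.0, 0.0]
ft_force: [1.5, -0.1, -0.3]
grip_width: 0.0478
grip_force: 0.0
```

```bash
python3 - <<'E'
from rig import *
from h import *
for n in("top","side"):
    c=camera(n);P=pts(c);z=P[...,2];g=c["pixels"].astype(int);cv2.imwrite(f"pics/{n}1.png",c["pixels"])
    near=np.hypot(P[...,0]-.497,P[...,1]+.128)<.085
    h=P[(z>.185)&(z<.25)&(g.max(-1)<60)&near]
    t=h[h[:,2]>h[:,2].max()-.006].mean(0) if len(h) else None
    print(n,len(h),t, t is not None and np.degrees(np.arctan2(t[1]+.128,t[0]-.497)))
    d=np.hypot(P[...,0]-.497,P[...,1]+.128);r=P[(z>.14)&(z<.185)&(abs(d-.06)<.009)]
    print(np.percentile(r[:,2],[5,50,90,95]))
print(get_obs()["time"],get_obs()["ft_force"])
E
```

```text
top 255 [ 0.51013639 -0.18487535  0.22487873] -76.99457138753269
[0.16598655 0.17003368 0.17254041 0.17307006]
side 504 [ 0.50547126 -0.18844329  0.22249264] -82.02184061172687
[0.16368505 0.16999111 0.17185289 0.1726555 ]
15.3 [0.26047311 0.00389158 0.41107345]
```

View pics/side1.png

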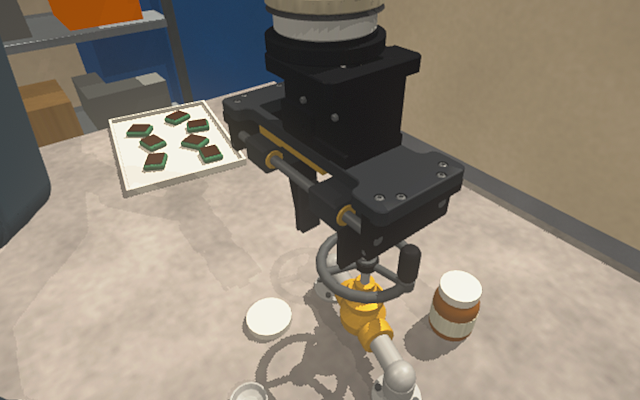

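The side view shows the handle free at (409,265), clear of the gripper. The jar, lid and spoon have not moved. The handle sits at about -79°, roughly 92° back from the stop at 13.5°.

```bash
python3 -c "
from rig import *
print(hand_in())"
```

```text
the job is handed in; nothing more can be done
None
```

I wound the valve open until I felt it come up on its end stop (about 14 N at the handle), turned it back roughly 92°, and let go with the arm clear. The job is handed in, but the hand-in gave no verdict.

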